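# Rock a stuck cartridge out of its dock

## Robot

A 6-joint arm with a two-finger parallel gripper is mounted at the origin on a cart in front of the work surface, level with it; the furniture and walls round the work are solid. World frame = base frame: x ahead of the robot, y to its left, z up, the work surface at z = 0. Lengths are in mm, angles in rad, forces in N, time in s.
With the tool pointing down it reaches from about 275 to 750 mm from the base axis. Payload 10.2 kg.
Tool frame: the origin (TCP) lies at the very end of the fingers, on their centre line; the grasp point (between the pads) lies 19 mm behind it (ctrl.tcp_to_grasp is the distance from the TCP to the grasp point, in mm); z points along the fingers, y is the direction in which the jaws open and shut (so a half turn about z gives the same grasp; the last joint's range is limited). The gripper opens to 85 mm and grips with 20 to 120 N. Pads are 22 mm wide; open, the fingers measure 114 mm over their backs; the gripper's body (76 mm by 85 mm) begins 54 mm behind the grasp point. The pads swing forward as they close: fully open they stand 13 mm farther back than shut.
Start: joints at [0.899, 0.313, 1.498, -0, 1.331, -0.223], TCP at [227.802, 473.009, 231.294] pointing down, gripper open.
Joint ranges: [-2.94, 2.94], [-0.97, 2.17], [0.19, 2.56], [-1.23, 4.37], [0.02, 3.11], [-2.88, 2.88]. Speed limits (rad/s): [2.39, 2.39, 3.01, 3.14, 3.14, 3.14].

## Interface

Orientations are given as a unit quaternion [w, x, y, z].
In Python, from rig import ctrl, cams, job gives the robot as it stands. The module is installed in compiled form; this text tells all that it offers.
- The arm moves only by the tool drive_tool, never from a script. Its arguments are lists of equal length, an entry for each row: "gripper": the opening, from 0 (shut) to 1 (fully open); "dp": the shift along the tool's x, y, z normalised to -1 to 1, where 1 is 0.2 m, a list of three; "twist": the turn about the tool's z normalised to -1 to 1, where 1 is 90 degrees. In form: {"gripper": [gripper, ...], "dp": [[tx, ty, tz], ...], "twist": [twist, ...]}. A call has 1 to 20 rows; each row is the pose to reach, as a shift and turn from the pose commanded when the call began, along the tool's axes at that moment; what a row does not reach only later rows make up. A row lasts 1/10 s, in which the tool goes at most 50 mm and 8.59 degrees, less where a joint would pass 70% of its speed; a pose out of reach is approached as far as the arm can. A call with a number of a shift or a turn outside -1 to 1 is refused whole. A call with a gripper value outside its range is refused whole. The fingers move at their own pace and stop on an object; "newtons" is the grip in N (left out, the last holds). Time passes only in rows, so rows that repeat a pose let the fingers close. It gives the time, the measured TCP pose, the force and the opening at its end, in the units of the state.
- ctrl.sense(): the state, without advancing time (a new reading comes with each control period).
- cams.capture(name): name is "scene" or "top"; returns a dict with "pixels" (420x560x3 uint8, red, green, blue), "camera_matrix" (3x3 intrinsics, pixels), "xyz" and "orientation" of the camera in the world. Camera axes: x right, y down, z forward; pixel columns grow to the right and rows downward; lengths in mm; the calibration is good to about 2 mm. A picture is of the moment at which its call begins. There is no depth.
- job.finish_job(): hands the job in, once; it reports no verdict.
The state is a dict: "time_s": time; "joints": joint angles; "dq": joint speeds; "tau": joint torques, N m; "eef_pos": TCP position; "ee_rot": TCP orientation; "force": force on the tool from outside, world axes, zero at the start; "wrist_torque": the same for the moment, N m; "grip_width": opening from 0.0 (shut) to 1.0 (fully open).
Only numpy, scipy, OpenCV 4.12 (cv2) and the standard library are available. Lean on these libraries where they do the work, as an engineer would, in place of code of your own. Each camera call takes 0.05 s, during which the arm holds its last target.

## Task

Swing the aluminium retaining bar away from above the white cartridge until it stands about square to its closed position. Then take the cartridge by its blue fin and rock it left and right while it still stands in the dock, pushing both stiff orange catches back, since a straight pull will not free it; lift it out and finish while holding it upright and still over the dock, its foot just clear (a centimetre or three) of the dock's highest catch housing. Leave the timer, beaker and bottle standing where they are.

Things in the scene. Friction and masses are not known exactly. Their poses are not given: they have to be found in the camera images.
- dock: fixed grey dock, base 90 (x) by 175 (y) by 10 mm; origin on the worktop under the seated cartridge's centre; x away from the robot at yaw 0, y (rocking direction) towards the steel post at y = 85 mm. Guide walls: inner faces x = +-21.5 mm, up to z 36 mm. Catch towers: 29 to 47 mm out on both y sides, black caps at z 66 mm (highest housing). Floor recess for the keel: 16.8 mm wide in y, 6 deep
- cartridge: loose white cartridge, 0.22 kg, axes parallel to the dock's, underside at dock z 10 mm; origin = centre of underside. Going up: keel 14 mm wide in y to z 10; part 34 (y) by 40 (x) to z 40, its top edges are shoulders; part 26 by 40 to z 80; blue fin 14 thick in x, 28 long in y, to z 120. Tilts about its keel towards dock +y and -y, up to about 0.17 rad, as the catches yield
- grip_fin (a point): centre of the upper part of the blue fin, 105 mm above the cartridge's underside; grip the 14 mm thickness (fingers closing along the cartridge's x)
- foot (a point): centre of the cartridge's underside
- catch_left (a joint): orange friction catch on the dock's +y side; 0 = nose (dock z 52 to 61 mm, tip at y 13.7) hooks 3.3 mm over the shoulder, 2.5 mm upward play; grows in m as pushed outward (+y), stop 0.008; takes about 9 N, stays where left. Leaning the cartridge to this side pushes it: 0.13 rad (14 mm at grip_fin) gives about 5 mm; beyond 0.0035 it no longer hooks the upright cartridge
- catch_right (a joint): the mirror-image orange catch on the dock's -y side; grows in m as it is pushed towards -y
- swing_bar (a joint): aluminium bar, 12 mm wide, 8 thick, underside at dock z 135 mm, 5 mm above the fin; swivels about the upright post; 0 = over the cartridge, pointing to dock -y; grows in rad as it swings to dock -x (towards the robot), 1.57 = square, pointing to -x, stop 1.75; stiff, about 1.2 N at the knob, stays where left
- bar_knob (a point): centre of the top of the black round knob (16 mm across, 26 mm high) standing on the bar, 105 mm from the pivot; knob top at dock z 169 mm, the bar's top under it at 143 mm
- bar_pivot (a point): point on the swivel axis of the bar, at the bar's top, dock z 143 mm
- timer: small loose white timer lying flat, 62x66x16 mm, origin at its underside; leave alone
- beaker: small loose glass beaker, 46x50x58 mm, origin at its underside; leave alone
- bottle: loose reagent bottle with blue cap, 69x69x145 mm, origin at its underside; leave alone
- column_1: fixed tall glass column on a tripod, about 240 mm across its feet and 665 mm high, at the back left of the dock, origin on the worktop at its axis; bystander, steer the arm clear of it (go round on the robot's side); a second such column stands behind it to the left
Not all that is in view belongs to the job. Of the things like the cartridge, leave any that is red; of the rest the smaller one is meant.

How it is judged:
By the outcome, as a careful person would: the job done as asked, in the order asked, and still so for the second after the job is handed in, while the arm keeps its last pose, push and grip.
It also fails if it takes over 48 s, if anything falls off the work surface, if the arm or the gripper's body presses on something with over 40 N, if the wrist force passes 120 N, or if a joint passes its speed limit or range.

## Working session

There is one attempt and no reset: what is moved stays moved. The work goes in short steps, Python scripts to look and compute and a tool call to move; the robot and the scene stay as the last step left them, time stands still between calls to the robot, and variables do not carry over. Pictures are saved under pics/ and viewed, and the job is handed in when it is done.

Besides the shell and the picture viewer there is one more tool, called as name([rows], argument=value, ...), one row to a line, values as JSON. drive_tool: Moves the arm, as the interface text tells. Scaled input: -1 to 1 covers 0.2 m each way for a shift and 90 degrees each way for a turn. Its arguments: {"type":"object","properties":{"gripper":{"type":"array","items":{"type":"number"}},"dp":{"type":"array","items":{"type":"array","items":{"type":"number"}}},"twist":{"type":"array","items":{"type":"number"}},"newtons":{"type":"number"}},"required":["gripper","dp","twist"]}

```bash
mkdir -p pics
cat > h.py <<'E'
import numpy as np, cv2, json
from scipy.spatial.transform import Rotation as R
from rig import ctrl,cams,job
def cap(name,fn):
    c=cams.capture(name)
    cv2.imwrite('pics/'+fn+'.png',c['pixels'][:,:,::-1])
    np.savez('pics/'+fn+'.npz',K=c['camera_matrix'],p=c['xyz'],q=c['orientation'],im=c['pixels'])
    return c
def load(fn):
    d=np.load('pics/'+fn+'.npz'); q=d['q']
    return d['K'],d['p'],R.from_quat([q[1],q[2],q[3],q[0]]).as_matrix(),d['im']
def ray(fn,u,v):
    K,p,M,_=load(fn); d=M@np.linalg.solve(K,[u,v,1.]); return p,d
def atz(fn,u,v,z):
    p,d=ray(fn,u,v); return p+d*(z-p[2])/d[2]
def proj(fn,X):
    K,p,M,_=load(fn); c=K@(M.T@(np.array(X,float)-p)); return c[:2]/c[2]
def crop(fn,u0,v0,u1,v1,s,out):
    im=load(fn)[3][v0:v1,u0:u1,::-1]
    cv2.imwrite('pics/'+out+'.png',cv2.resize(im,None,fx=s,fy=s,interpolation=cv2.INTER_CUBIC))
E
python3 - <<'E'
from h import *
np.set_printoptions(precision=3,suppress=True)
for n in('scene','top'):
    c=cap(n,n+'0'); print(n,c['xyz'],c['orientation'],c['camera_matrix'])
print(ctrl.sense(),ctrl.tcp_to_grasp)
E
```

```text
scene [  55.793 -605.217  647.367] [-0.459  0.83  -0.275  0.155] [[490.203   0.    269.447]
 [  0.    490.203 212.493]
 [  0.      0.      1.   ]]
top [414.642  65.706 943.127] [-0.072  0.714 -0.695  0.049] [[379.258   0.    283.857]
 [  0.    379.258 207.391]
 [  0.      0.      1.   ]]
{'time_s': 0.1, 'joints': array([ 0.899,  0.313,  1.498, -0.   ,  1.331, -0.223]), 'dq': array([ 0.001, -0.   , -0.001,  0.001,  0.001,  0.001]), 'tau': array([  0.003, -41.29 , -26.014,  -0.   ,   0.003,  -0.   ]), 'eef_pos': array([227.651, 472.835, 230.794]), 'ee_rot': array([-0.   ,  0.222,  0.975, -0.001]), 'force': array([-0.246,  0.147, -1.076]), 'wrist_torque': array([ 0.031,  0.001, -0.003]), 'grip_width': 1.0015984146217065} 18.700000000000003
```

View pics/scene0.png

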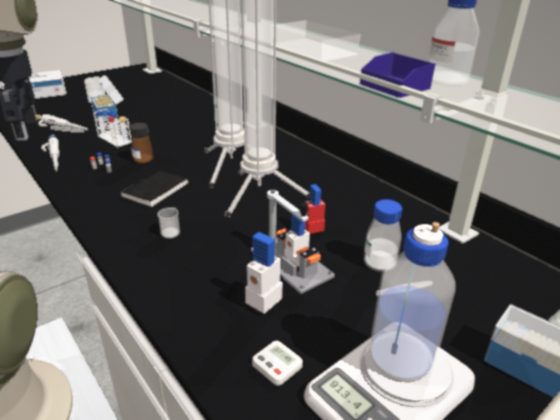

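View pics/top0.png

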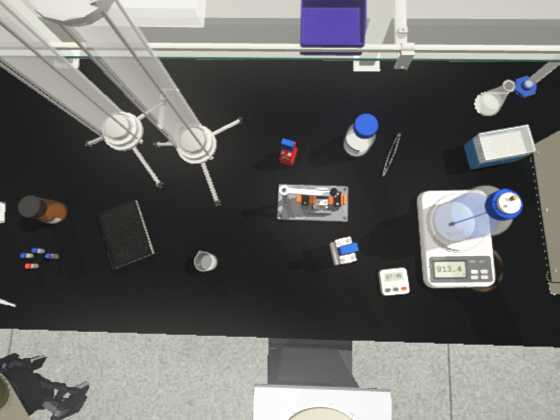

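Three things could be taken for the cartridge. The red one (scene 316,212 / top 288,152) is excluded. The large white one is loose (scene 264,275 / top 344,250). The smaller white one stands in the dock under the bar (scene 297,242 / top 322,202), so I choose that one. I'll check it in close crops.

Run:
```python
from h import *
crop('scene0',225,170,345,320,4,'sc'); crop('top0',265,170,365,270,6,'tc')
```

```text
(no output)
```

View pics/sc.png

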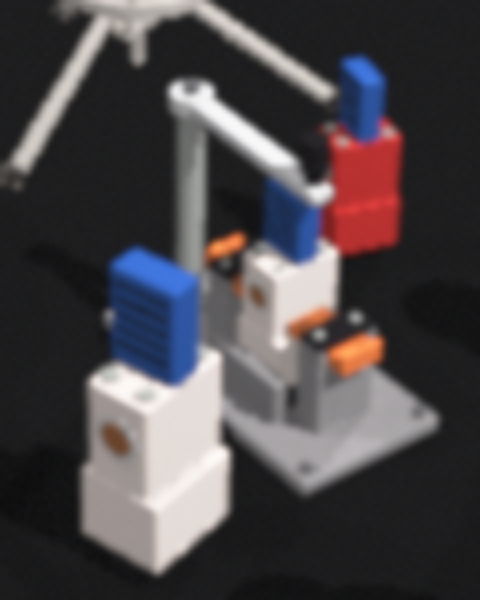

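View pics/tc.png

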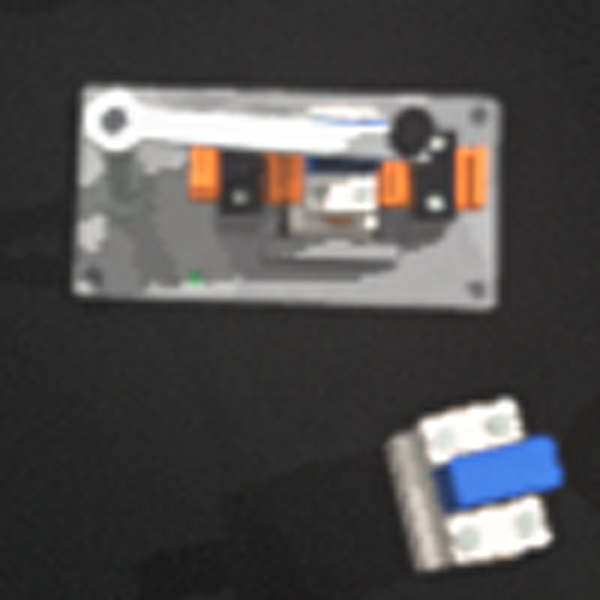

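Run:
```python
from h import *
from scipy.optimize import least_squares
np.set_printoptions(precision=2,suppress=True)
f=lambda u,v:(265+(u-2.5)/6,170+(v-2.5)/6)
g=lambda u,v:(225+(u-1.5)/4,170+(v-1.5)/4)
C=[atz('top0',*f(*c),10) for c in [(83,86),(500,100),(496,309),(72,296)]]
print(np.array(C)); 
for i in range(4): print(np.linalg.norm(C[i]-C[(i+1)%4]))
print('centre',np.mean(C,0))
piv=atz('top0',*f(115,121),143); kn=atz('top0',*f(410,131),169)
print('piv',piv,'knob',kn,np.linalg.norm((piv-kn)[:2]))
print('scene piv',atz('scene0',*g(190,90),143))
print('scene basecorners',atz('scene0',*g(307,485),10),atz('scene0',*g(438,415),10))
d=(piv-kn)[:2]; print('bar yaw',np.arctan2(-d[0],d[1]))
a=(C[0]-C[1]+C[3]-C[2])[:2]; yaw=np.arctan2(-a[0],a[1]); print('dock yaw',yaw)
print('origin from piv',piv[:2]-85*np.array([-np.sin(yaw),np.cos(yaw)]))
for n,c,z in (('big',(344,250),80),('timer',(394,282),16),('beaker',(205,261),58),('bottlecap',(365,126),145),('col',(195,140),60)): print(n,atz('top0',*c,z))
```

```text
[[635.33 113.89  10.  ]
 [633.09 -60.82  10.  ]
 [544.86 -59.19  10.  ]
 [545.99 115.67  10.  ]]
174.72947093423966
88.24497197301754
174.86183904817844
89.35708521155
centre [589.82  27.39  10.  ]
piv [591.2  95.1 143. ] knob [584.18  -8.22 169.  ] 103.560254953996
scene piv [593.19  99.55 143.  ]
scene basecorners [545.93 -59.37  10.  ] [634.49 -57.98  10.  ]
bar yaw -0.06789449034262349
dock yaw -0.009633899532060872
origin from piv [590.39  10.1 ]
big [469.1  -42.54  80.  ]
timer [ 400.49 -169.15   16.  ]
beaker [436.32 276.67  58.  ]
bottlecap [738.43 -79.98 145.  ]
col [729.75 319.9   60.  ]
```

Run:
```python
from h import *
np.set_printoptions(precision=2,suppress=True)
f=lambda u,v:(265+(u-2.5)/6,170+(v-2.5)/6)
def tri(a,b):
    (p,d),(q,e)=ray('top0',*a),ray('scene0',*b); s=np.linalg.lstsq(np.c_[d,-e],q-p,rcond=None)[0]; return (p+d*s[0]+q+e*s[1])/2,np.linalg.norm(p+d*s[0]-q-e*s[1])
g=lambda u,v:(225+(u-1.5)/4,170+(v-1.5)/4)
print('pivtri',tri(f(115,121),g(190,88)))
for c in [(220,180),(262,180),(416,180),(456,180)]: print(atz('top0',*f(*c),66))
print('screws R',atz('top0',*f(437,143),66),atz('top0',*f(435,203),66),'L',atz('top0',*f(239,197),66))
# overlay
O=np.array([590.,11,0]);yaw=-.0096
def W(x,y,z): return O+np.array([x*np.cos(yaw)-y*np.sin(yaw),x*np.sin(yaw)+y*np.cos(yaw),z])
def boxes():
    for (x0,x1,y0,y1,z0,z1,c) in [(-20,20,-17,17,10,50,(0,255,0)),(-20,20,-13,13,50,90,(0,255,255)),(-7,7,-14,14,90,130,(255,0,255)),(-6,6,-105+85,85,135,143,(0,0,255)),(-15,15,29,47,10,66,(255,255,0)),(-15,15,-47,-29,10,66,(255,255,0))]:
        yield [(x,y,z) for x in(x0,x1) for y in (y0,y1) for z in (z0,z1)],c
for fn,(u0,v0,u1,v1,s) in {'top0':(265,170,365,270,6),'scene0':(225,170,345,320,4)}.items():
    im=cv2.resize(load(fn)[3][v0:v1,u0:u1,::-1],None,fx=s,fy=s,interpolation=cv2.INTER_CUBIC)
    for P,c in boxes():
        q=[tuple(int(round(t)) for t in ((proj(fn,W(*p))-[u0,v0])*s+s/2-.5)) for p in P]
        for i in range(8):
            for b in(1,2,4):
                if not i&b: cv2.line(im,q[i],q[i|b],c,1)
    cv2.imwrite('pics/ov_%s.png'%fn,im)
```

```text
pivtri (array([590.04,  95.06, 147.36]), np.float64(0.46709495394651324))
[585.44  56.05  66.  ]
[585.81  39.61  66.  ]
[587.19 -20.53  66.  ]
[587.55 -36.11  66.  ]
screws R [602.16 -28.64  66.  ] [578.21 -27.98  66.  ] L [578.83  48.48  66.  ]
```

View pics/ov_top0.png

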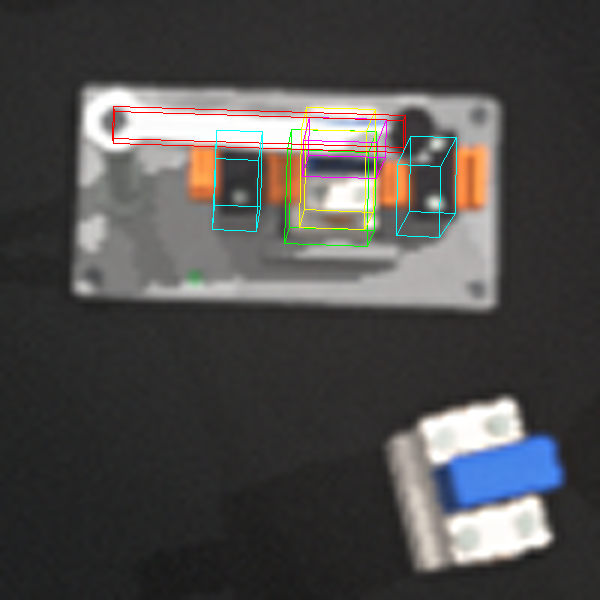

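View pics/ov_scene0.png

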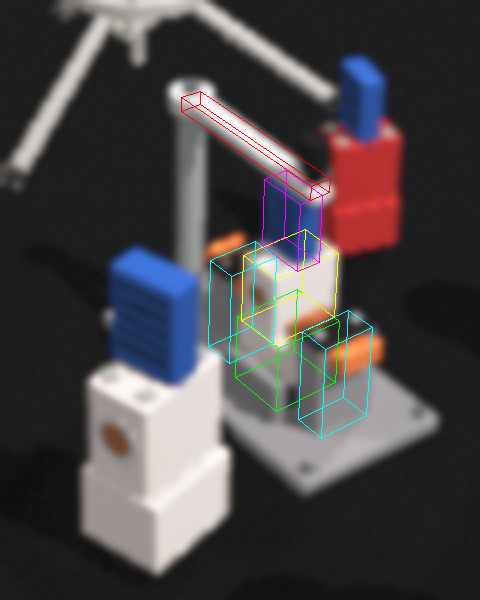

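```bash
cat >> h.py <<'E'
np.set_printoptions(precision=3,suppress=True)
def rel(target,yawdeg=None,pos=None):
    "dp for world target; yaw = jaw axis angle from world x, deg (mod 180)"
    s=ctrl.sense(); q=s['ee_rot']; M=R.from_quat([q[1],q[2],q[3],q[0]]).as_matrix()
    p=s['eef_pos'] if pos is None else np.array(pos)
    d=M.T@(np.array(target,float)-p)/200
    cur=np.degrees(np.arctan2(M[1,1],M[0,1]))
    tw=None
    if yawdeg is not None:
        t=(cur-yawdeg+90)%180-90; tw=t/90
    print('cur',p,'yaw',round(cur,2),'dp',d,'twist',tw)
    return d,tw
E
python3 -c "
from h import *
rel([585,-9,231],-0.5)"
```

```text
cur [227.651 472.835 230.794] yaw 64.29 dp [-2.655 -1.395 -0.   ] twist 0.7198721971333675
```

drive_tool([
  [-1,-0.53,0],
  [-1,-0.53,0],
  [-1,-0.53,0],
  [-1,-0.53,0],
  [-1,-0.53,0],
  [-1,-0.53,0],
  [-1,-0.53,0],
  [-1,-0.53,0],
], gripper=[1,1,1,1,1,1,1,1], twist=[0.09,0.18,0.27,0.36,0.45,0.54,0.63,0.715], newtons=30)

```text
time_s: 0.9
eef_pos: [362.0, 290.4, 231.0]
ee_rot: [-0.0, 0.71, 0.704, -0.0]
force: [-1.3, -0.1, -0.3]
grip_width: 1.001
```

```bash
python3 -c "
from h import *
rel([585,-9,231],-0.5)"
```

```text
cur [362.03  290.394 231.013] yaw -0.43 dp [-1.488  1.126 -0.   ] twist 0.0007359448320938908
```

drive_tool([
  [-0.9,0.65,0],
  [-0.9,0.65,0],
  [-0.9,0.65,0],
  [-0.9,0.65,0],
  [-0.9,0.65,0],
  [-0.9,0.65,0],
  [-0.9,0.65,0],
], gripper=[0.6,0.6,0.6,0.6,0.6,0.6,0.6], twist=[0,0,0,0,0,0,0])

```text
time_s: 1.6
eef_pos: [491.5, 110.7, 230.9]
ee_rot: [-0.0, 0.708, 0.706, -0.0]
force: [-0.8, -0.1, 0.2]
grip_width: 0.6
```

```bash
python3 -c "
from h import *
rel([585,-9,231],-0.5)"
```

```text
cur [491.492 110.672 230.921] yaw -0.1 dp [-0.598  0.469 -0.001] twist 0.004390963406133766
```

drive_tool([
  [-0.6,0.47,0],
  [-0.6,0.47,0],
  [-0.6,0.47,0],
  [-0.6,0.47,0],
  [-0.6,0.47,0],
], gripper=[0.6,0.6,0.6,0.6,0.6], twist=[0,0,0,0,0])

```text
time_s: 2.1
eef_pos: [585.4, -8.9, 230.8]
ee_rot: [-0.001, 0.707, 0.707, -0.0]
force: [-0.4, 0.5, 0.1]
grip_width: 0.6
```

```bash
python3 -c "
from h import *
rel([585,-9,150],-0.5)
cap('scene','s1');cap('top','t1');crop('s1',225,120,375,320,3,'s1c')
for a,b in (([585,-9,169],'knob'),([591,96,143],'piv')): print(b,proj('s1',a),proj('t1',a))"
```

```text
cur [585.442  -8.86  230.781] yaw -0.06 dp [-0.001 -0.002  0.404] twist 0.004883542246380854
knob [303.373 204.316] [333.294 191.039]
piv [272.316 193.118] [283.33  189.834]
```

View pics/s1c.png

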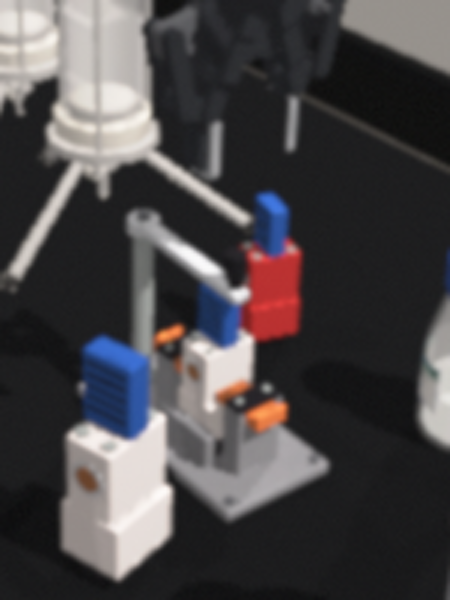

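View pics/t1.png

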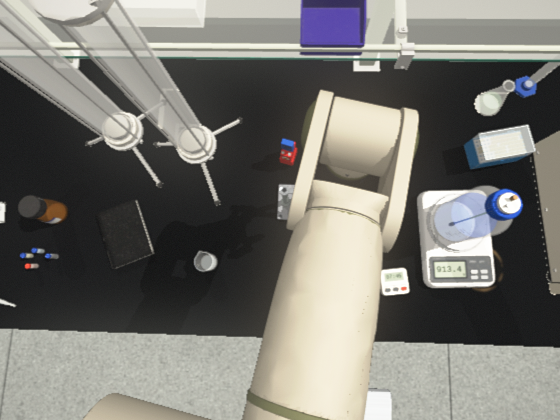

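The crop shows the fingers above the knob. The knob top is at scene (303.7,203), which matches the projected (303.4,204.3). I'll lower to straddle it.

drive_tool([
  [0,0,0.1],
  [0,0,0.2],
  [0,0,0.3],
  [0,0,0.4],
  [0,0,0.4],
], gripper=[0.6,0.6,0.6,0.6,0.6], twist=[0,0,0,0,0])

```text
time_s: 2.7
eef_pos: [583.9, -7.6, 149.5]
ee_rot: [-0.002, 0.707, 0.707, -0.001]
force: [0.1, -0.6, 0.5]
grip_width: 0.608
```

```bash
python3 -c "
from h import *
cap('scene','s2');crop('s2',245,130,355,260,5,'s2c');print(ctrl.sense()['force'])"
```

```text
[1.116 0.194 0.178]
```

View pics/s2c.png

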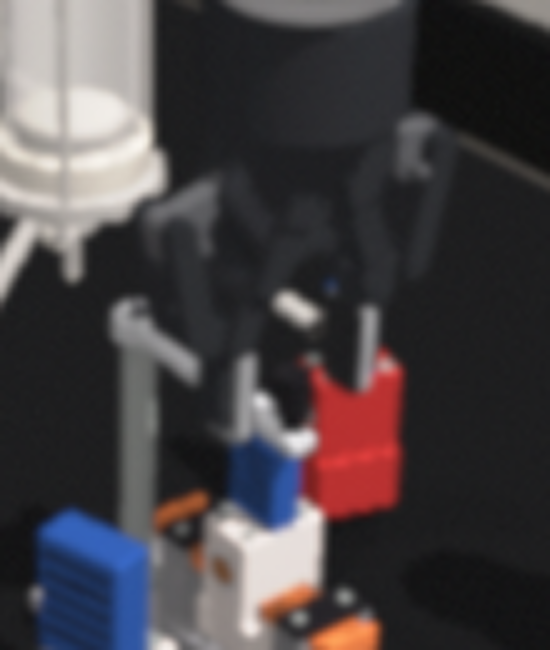

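```bash
python3 -c "
from h import *
s=ctrl.sense();print(s['eef_pos'],s['ee_rot'])
for th in np.arange(.15,1.63,.122):
    t=th-.0; P=np.array([591-105*np.sin(t),96-105*np.cos(t)]); d=(P-[585,-9])/200
    print(round(th,2),P,'dp',d[1].round(3),d[0].round(3),'tw',round(th/1.5708,3))
"
```

```text
[584.832  -8.039 151.221] [-0.001  0.707  0.707 -0.   ]
0.15 [575.309  -7.821] dp 0.006 -0.048 tw 0.095
0.27 [562.791  -5.14 ] dp 0.019 -0.111 tw 0.173
0.39 [550.692  -0.955] dp 0.04 -0.172 tw 0.251
0.52 [539.192   4.671] dp 0.068 -0.229 tw 0.328
0.64 [528.463  11.655] dp 0.103 -0.283 tw 0.406
0.76 [518.663  19.892] dp 0.144 -0.332 tw 0.484
0.88 [509.939  29.261] dp 0.191 -0.375 tw 0.561
1.0 [502.419  39.622] dp 0.243 -0.413 tw 0.639
1.13 [496.217  50.821] dp 0.299 -0.444 tw 0.717
1.25 [491.423  62.692] dp 0.358 -0.468 tw 0.794
1.37 [488.11   75.058] dp 0.42 -0.484 tw 0.872
1.49 [486.326  87.735] dp 0.484 -0.493 tw 0.95
1.61 [486.098 100.535] dp 0.548 -0.495 tw 1.028
```

drive_tool([
  [0,0,0],
  [0,0,0],
  [0,0,0],
  [0.006,-0.048,0],
  [0.019,-0.111,0],
  [0.04,-0.172,0],
  [0.068,-0.229,0],
  [0.103,-0.283,0],
  [0.144,-0.332,0],
  [0.144,-0.332,0],
], gripper=[0.3,0.3,0.3,0.3,0.3,0.3,0.3,0.3,0.3,0.3], twist=[0,0,0,0.095,0.173,0.251,0.328,0.406,0.484,0.484])

```text
time_s: 3.75
eef_pos: [518.8, 19.9, 151.9]
ee_rot: [0.0, 0.919, 0.394, 0.0]
force: [0.7, -0.2, -0.7]
grip_width: 0.303
```

```bash
python3 -c "
from h import *
cap('scene','s3');crop('s3',205,130,355,310,4,'s3c');print(ctrl.sense()['force']);
rel([518.7,19.9,150],-43.6);rel([486,102,150],-90)"
```

```text
[-0.006  0.671  0.82 ]
cur [519.425  19.481 151.864] yaw -43.45 dp [-0.001 -0.004  0.009] twist 0.0017086192217438641
cur [519.425  19.481 151.864] yaw -43.45 dp [ 0.185 -0.405  0.009] twist 0.5172641747772995
```

View pics/s3c.png

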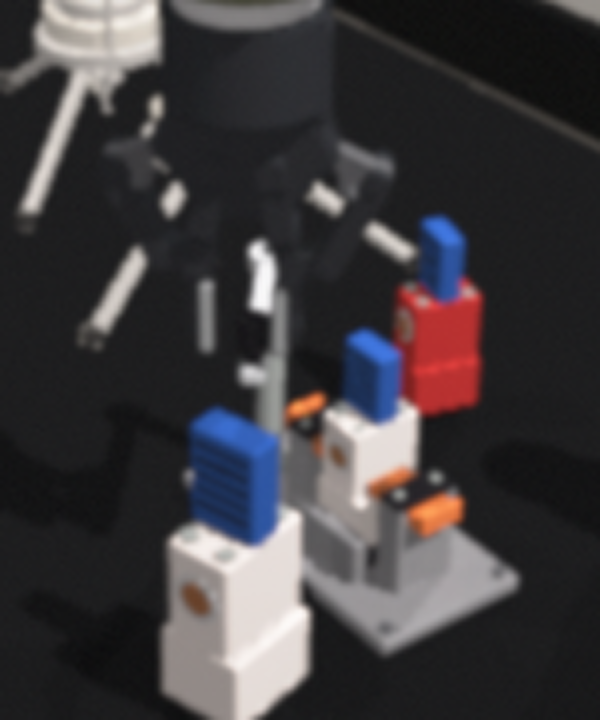

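```bash
python3 -c "
from h import *
for th in (.88,1.0,1.13,1.25,1.37,1.49,1.56,1.62):
    rel([591-105*np.sin(th),96-105*np.cos(th),150],-np.degrees(th),pos=[518.7,19.9,151.4])"
```

```text
cur [518.7  19.9 151.4] yaw -43.45 dp [ 0.004 -0.063  0.007] twist 0.07748957446077107
cur [518.7  19.9 151.4] yaw -43.45 dp [ 0.015 -0.125  0.007] twist 0.15388394714488085
cur [518.7  19.9 151.4] yaw -43.45 dp [ 0.036 -0.19   0.007] twist 0.23664451755266624
cur [518.7  19.9 151.4] yaw -43.45 dp [ 0.062 -0.247  0.007] twist 0.31303889023677606
cur [518.7  19.9 151.4] yaw -43.45 dp [ 0.095 -0.301  0.007] twist 0.3894332629208858
cur [518.7  19.9 151.4] yaw -43.45 dp [ 0.134 -0.35   0.007] twist 0.4658276356049956
cur [518.7  19.9 151.4] yaw -43.45 dp [ 0.16  -0.376  0.007] twist 0.5103910196707264
cur [518.7  19.9 151.4] yaw -43.45 dp [ 0.183 -0.398  0.007] twist 0.5485882060127814
```

drive_tool([
  [0.004,-0.063,0],
  [0.015,-0.125,0],
  [0.036,-0.19,0],
  [0.062,-0.247,0],
  [0.095,-0.301,0],
  [0.134,-0.35,0],
  [0.16,-0.376,0],
  [0.183,-0.398,0],
  [0.183,-0.398,0],
], gripper=[0.3,0.3,0.3,0.3,0.3,0.3,0.3,0.3,0.3], twist=[0.077,0.154,0.237,0.313,0.389,0.466,0.51,0.549,0.549])

```text
time_s: 4.7
eef_pos: [487.4, 101.0, 151.4]
ee_rot: [-0.0, 1.0, -0.025, 0.0]
force: [-0.3, 0.4, 0.2]
grip_width: 0.297
```

drive_tool([
  [0,0.02,0],
  [0,0.02,0],
  [0,0.02,-0.1],
  [0,0.02,-0.25],
  [0,0.02,-0.42],
  [0,0.02,-0.42],
], gripper=[0.5,0.5,0.5,0.5,0.5,0.5], twist=[0,0,0,0,0,0])

```text
time_s: 5.3
eef_pos: [488.4, 96.4, 239.4]
ee_rot: [0.0, 1.0, -0.026, 0.004]
force: [1.0, -0.6, -0.8]
grip_width: 0.501
```

```bash
python3 -c "
from h import *
cap('scene','s4');crop('s4',205,130,355,310,4,'s4c');print(ctrl.sense()['force'])
print(proj('s4',[486,96,169]),proj('s4',[591,96,143]))
rel([591,10.5,231],-0.5)"
```

```text
[-0.262 -0.222  0.116]
[229.116 197.433] [272.316 193.118]
cur [487.577  96.398 237.011] yaw -92.98 dp [0.539 0.402 0.032] twist 0.9724381433545577
```

View pics/s4c.png

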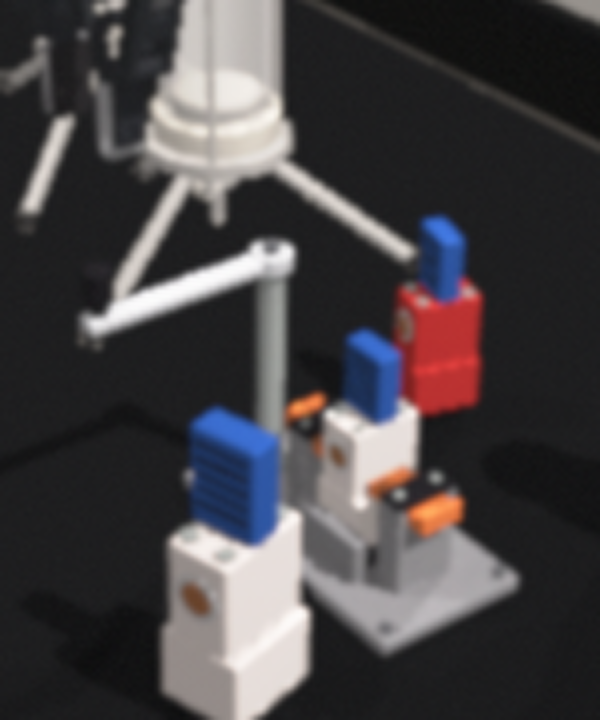

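The bar knob top is at scene (230,197.5), against a prediction of (229,197) for a square bar. So the bar is square. Next I'll take a close look at the fin.

```bash
python3 -c "
from h import *
crop('s4',270,200,330,250,12,'s4f');print(ctrl.sense()['joints'])
O=np.array([590.5,10.3,0]);yaw=-.0096
for x,y in ((-7,-14),(-7,14),(7,14),(7,-14)):
  p=O+[x*np.cos(yaw)-y*np.sin(yaw),x*np.sin(yaw)+y*np.cos(yaw),130]
  print((x,y),(proj('s4',p)-[270,200])*12+5.5,(proj('s4',p-[0,0,40])-[270,200])*12+5.5)"
```

```text
[-0.041  0.244  1.573  0.     1.32   1.582]
(-7, -14) [366.842 253.272] [357.722 456.356]
(-7, 14) [259.14 178.36] [252.501 379.134]
(7, 14) [325.222 152.01 ] [317.225 351.926]
(7, -14) [433.449 225.846] [422.952 428.062]
```

View pics/s4f.png

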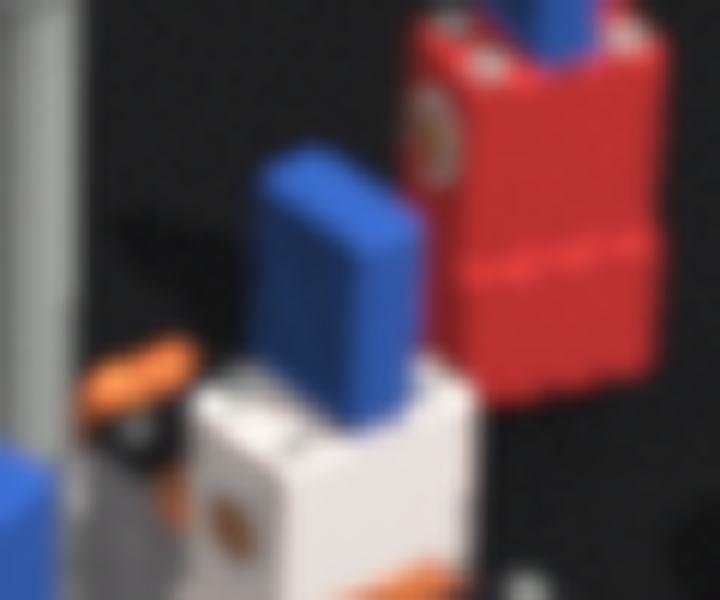

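drive_tool([
  [0.05,0.1,0],
  [0.15,0.2,0],
  [0.3,0.3,0],
  [0.45,0.4,0],
  [0.535,0.4,0],
  [0.535,0.4,0],
  [0.535,0.4,0],
  [0.535,0.4,0],
  [0.535,0.4,0],
  [0.535,0.4,0],
], gripper=[0.6,0.6,0.6,0.6,0.6,0.6,0.6,0.6,0.6,0.6], twist=[-0.09,-0.18,-0.27,-0.36,-0.45,-0.54,-0.63,-0.72,-0.81,-0.9])

```text
time_s: 6.35
eef_pos: [589.0, 10.9, 233.8]
ee_rot: [-0.001, 0.775, 0.632, -0.001]
force: [0.9, -0.3, 0.3]
grip_width: 0.598
```

```bash
python3 -c "
from h import *
rel([590.3,10.5,180],-0.5)"
```

```text
cur [589.014  10.917 233.848] yaw -11.66 dp [-0.001  0.007  0.269] twist -0.12397946751992335
```

drive_tool([
  [0,0.006,0.05],
  [-0.001,0.006,0.15],
  [-0.001,0.006,0.27],
  [-0.001,0.006,0.27],
  [-0.001,0.006,0.27],
], gripper=[0.6,0.6,0.6,0.6,0.6], twist=[-0.07,-0.124,-0.124,-0.124,-0.124])

```text
time_s: 6.85
eef_pos: [590.4, 10.6, 181.1]
ee_rot: [-0.0, 0.712, 0.702, -0.0]
force: [-0.6, -0.4, 0.3]
grip_width: 0.601
```

```bash
python3 -c "
from h import *
rel([590.3,10.5,98],-0.5)
cap('scene','s5');crop('s5',235,130,355,280,4,'s5c')"
```

```text
cur [590.37   10.58  181.095] yaw -0.87 dp [-0.     0.     0.415] twist -0.004150148153497134
```

View pics/s5c.png

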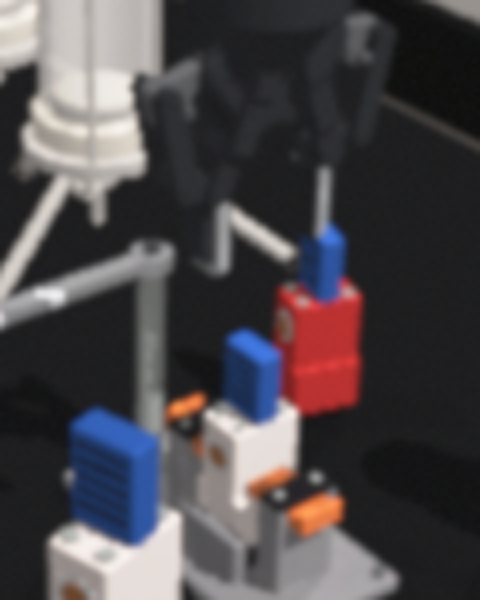

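drive_tool([
  [0,0,0.1],
  [0,0,0.2],
  [0,0,0.3],
  [0,0,0.38],
  [0,0,0.42],
  [0,0,0.42],
], gripper=[0.6,0.6,0.6,0.6,0.6,0.6], twist=[0,0,0,0,0,0])

```text
time_s: 7.5
eef_pos: [590.5, 10.7, 97.3]
ee_rot: [-0.0, 0.712, 0.702, -0.0]
force: [-0.6, -0.2, 0.3]
grip_width: 0.601
```

drive_tool([
  [0,0,0],
  [0,0,0],
  [0,0,0],
  [0,0,0],
  [0,0,0],
  [0,0,0],
  [0,0,0],
  [0,0,0],
], gripper=[0,0,0,0,0,0,0,0], twist=[0,0,0,0,0,0,0,0], newtons=35)

```text
time_s: 8.3
eef_pos: [590.8, 10.7, 98.3]
ee_rot: [0.0, 0.712, 0.702, 0.0]
force: [-1.5, -0.2, 6.3]
grip_width: 0.161
```

```bash
python3 -c "
from h import *
rel([590.3,10.5,98],-0.5);print(ctrl.sense()['force'])
cap('scene','s6');crop('s6',245,130,345,280,5,'s6c')"
```

```text
cur [590.752  10.725  98.279] yaw -0.87 dp [-0.001 -0.002  0.001] twist -0.004102941917239238
[-1.465 -0.221  6.329]
```

View pics/s6c.png

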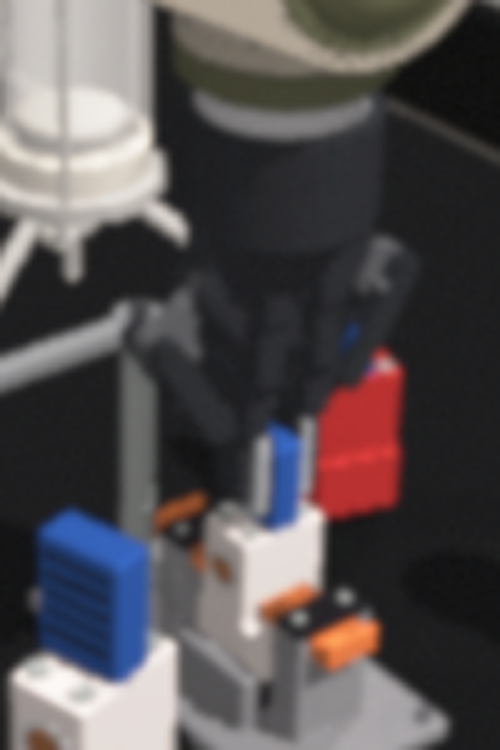

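drive_tool([
  [0.015,0,0],
  [0.03,0,0],
  [0.045,0,0],
  [0.06,0,0],
  [0.075,0,0],
  [0.08,0,0],
  [0.08,0,0],
], gripper=[0,0,0,0,0,0,0], twist=[0,0,0,0,0,0,0])

```text
time_s: 9.05
eef_pos: [591.1, 25.1, 98.1]
ee_rot: [0.002, 0.712, 0.702, -0.001]
force: [-1.3, -7.8, 2.9]
grip_width: 0.156
```

```bash
python3 -c "
from h import *
print(ctrl.sense()['force'],ctrl.sense()['wrist_torque'])
cap('scene','s7');crop('s7',245,180,345,280,6,'s7c')"
```

```text
[-1.346 -7.829  2.94 ] [-1.653  0.256  0.038]
```

View pics/s7c.png

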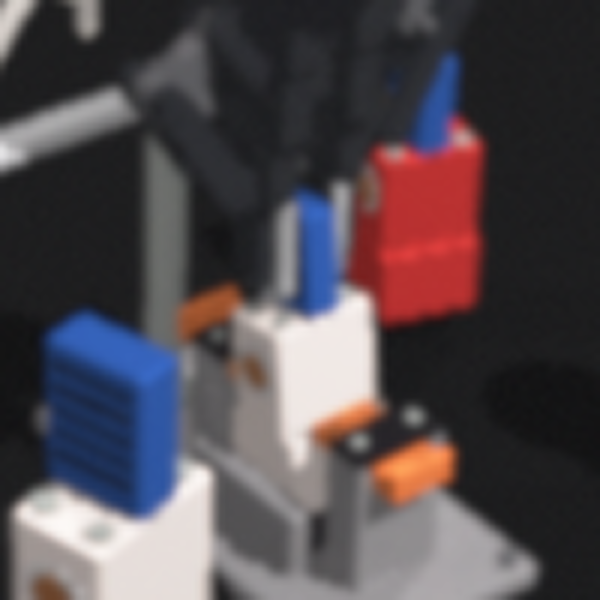

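The cartridge leans left and the left catch's orange tail now sticks out beyond its cap (crop 210,305). Now I'll rock the other way.

drive_tool([
  [-0.02,0,0],
  [-0.04,0,0],
  [-0.06,0,0],
  [-0.08,0,0],
  [-0.095,0,0],
  [-0.11,0,0],
  [-0.125,0,0],
  [-0.14,0,0],
  [-0.155,0,0],
  [-0.163,0,0],
  [-0.163,0,0],
], gripper=[0,0,0,0,0,0,0,0,0,0,0], twist=[0,0,0,0,0,0,0,0,0,0,0])

```text
time_s: 10.2
eef_pos: [590.4, -4.6, 97.6]
ee_rot: [-0.001, 0.713, 0.702, 0.001]
force: [0.5, 8.1, 3.9]
grip_width: 0.155
```

```bash
python3 -c "
from h import *
print(ctrl.sense()['force'],ctrl.sense()['wrist_torque'])
cap('scene','s8');crop('s8',245,180,345,280,6,'s8c')"
```

```text
[0.542 8.105 3.897] [ 1.63  -0.112 -0.032]
```

View pics/s8c.png

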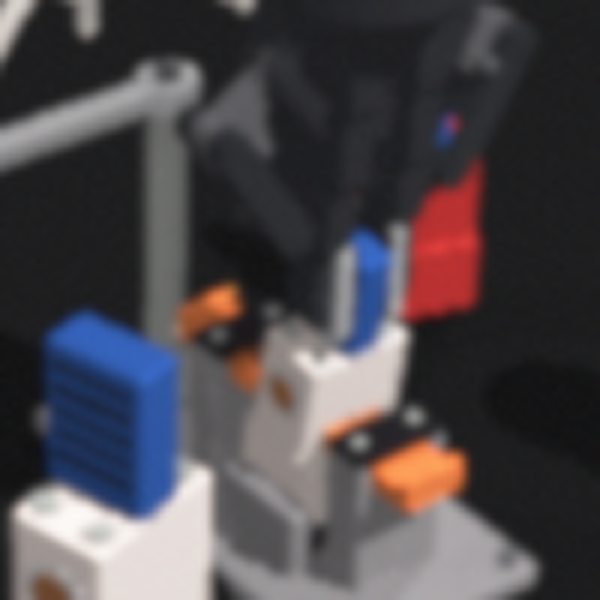

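drive_tool([
  [0.015,0,0],
  [0.03,0,0],
  [0.045,0,0],
  [0.06,0,0],
  [0.075,0,0],
  [0.083,0,0],
  [0.083,0,0],
  [0.083,0,0],
], gripper=[0,0,0,0,0,0,0,0], twist=[0,0,0,0,0,0,0,0])

```text
time_s: 11.05
eef_pos: [590.6, 10.9, 97.4]
ee_rot: [0.0, 0.712, 0.702, 0.0]
force: [-0.2, -2.4, 3.5]
grip_width: 0.159
```

```bash
python3 -c "
from h import *
print(ctrl.sense()['force'],ctrl.sense()['wrist_torque'])
cap('scene','s9');crop('s9',245,180,345,280,6,'s9c')"
```

```text
[-0.215 -2.353  3.503] [-0.747 -0.139  0.035]
```

View pics/s9c.png

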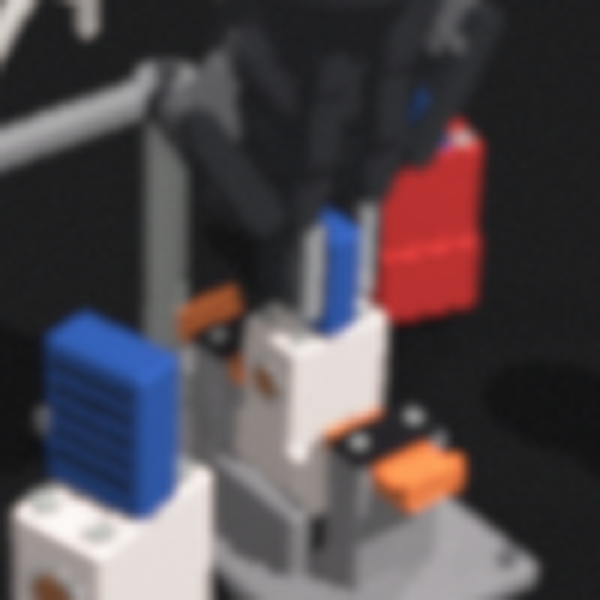

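Both noses are back. I'll release and regrip, so the cartridge settles upright and the twist built up in the pads goes.

drive_tool([
  [0,0,0],
  [0,0,0],
  [0,0,0],
  [0,0,0],
  [0,0,0],
  [0,0,0],
  [0,0,0],
  [0,0,0],
  [0,0,0],
  [0,0,0],
], gripper=[0.3,0.3,0.3,0.3,0,0,0,0,0,0], twist=[0,0,0,0,0,0,0,0,0,0], newtons=45)

```text
time_s: 12.1
eef_pos: [590.5, 10.8, 97.3]
ee_rot: [-0.0, 0.712, 0.702, 0.0]
force: [1.3, 1.1, -0.2]
grip_width: 0.159
```

drive_tool([
  [0,0,-0.01],
  [0,0,-0.02],
  [0,0,-0.03],
  [0,0,-0.04],
  [0,0,-0.05],
  [0,0,-0.05],
], gripper=[0,0,0,0,0,0], twist=[0,0,0,0,0,0])

```text
time_s: 12.7
eef_pos: [590.6, 10.7, 107.6]
ee_rot: [0.0, 0.712, 0.702, 0.0]
force: [1.1, -1.4, -2.5]
grip_width: 0.156
```

```bash
python3 -c "
from h import *
print(ctrl.sense()['force'],ctrl.sense()['wrist_torque'])
cap('scene','s10');crop('s10',245,180,345,280,6,'s10c')"
```

```text
[ 1.102 -1.443 -2.539] [-0.145 -0.046 -0.008]
```

View pics/s10c.png

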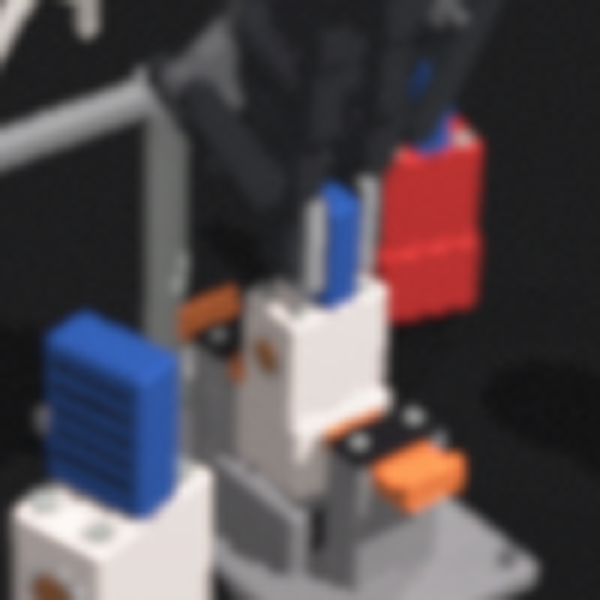

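The cartridge is free, with only its weight (2.5 N) on the wrist. I'll lift until the foot is at about dock z 86.

drive_tool([
  [0,0,-0.03],
  [0,0,-0.07],
  [0,0,-0.11],
  [0,0,-0.15],
  [0,0,-0.19],
  [0,0,-0.23],
  [0,0,-0.27],
  [0,0,-0.3],
  [0,0,-0.328],
  [0,0,-0.328],
  [0,0,-0.328],
], gripper=[0,0,0,0,0,0,0,0,0,0,0], twist=[0,0,0,0,0,0,0,0,0,0,0])

```text
time_s: 13.85
eef_pos: [590.4, 10.8, 172.7]
ee_rot: [-0.0, 0.712, 0.702, -0.0]
force: [0.0, 0.6, -3.1]
grip_width: 0.155
```

drive_tool([
  [0,0,0],
  [0,0,0],
  [0,0,0],
  [0,0,0],
  [0,0,0],
], gripper=[0,0,0,0,0], twist=[0,0,0,0,0])

```text
time_s: 14.35
eef_pos: [590.5, 10.8, 172.8]
ee_rot: [-0.0, 0.712, 0.702, -0.0]
force: [0.3, 0.1, -3.3]
grip_width: 0.157
```

Run:
```python
from h import *
s=ctrl.sense();print(s['force'],s['dq'],s['eef_pos'])
cap('scene','s11')
u0,v0,u1,v1,k=205,130,355,280,5
im=cv2.resize(load('s11')[3][v0:v1,u0:u1,::-1],None,fx=k,fy=k,interpolation=cv2.INTER_CUBIC)
cv2.imwrite('pics/s11c.png',im)
for x,y,z in [(-20,-17,86),(-20,17,86),(20,-17,86),(-20,-13,166),(20,-13,166)]:
    print((x,y,z),(proj('s11',[590.6+x,10.7+y,z])-[u0,v0])*k+2)
```

```text
[ 0.254  0.061 -3.276] [-0.001 -0.     0.    -0.001  0.001  0.001] [590.45   10.778 172.846]
(-20, -17, 86) [452.797 562.353]
(-20, 17, 86) [399.301 522.942]
(20, -17, 86) [529.714 528.006]
(-20, -13, 166) [452.919 384.682]
(20, -13, 166) [533.061 352.724]
```

View pics/s11c.png

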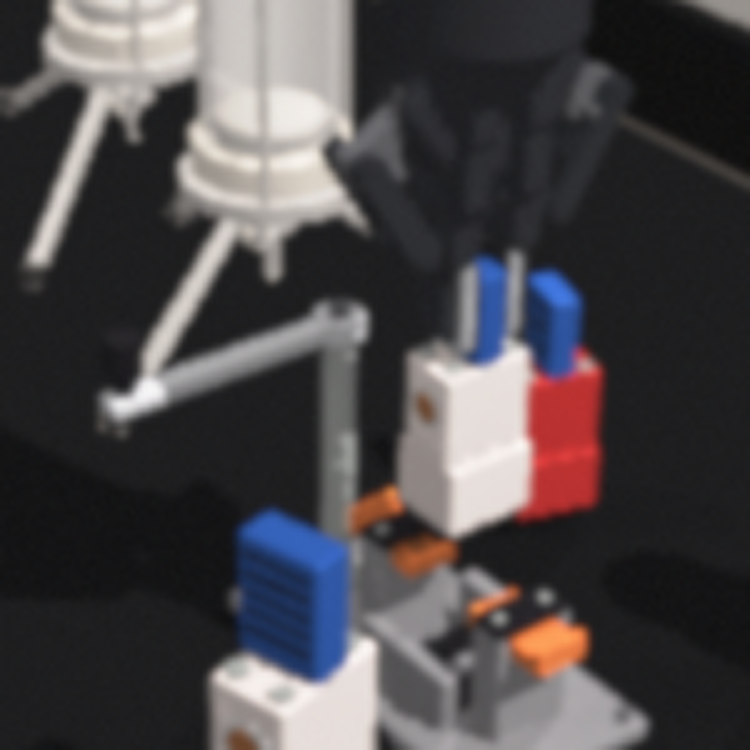

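View pics/s11.png

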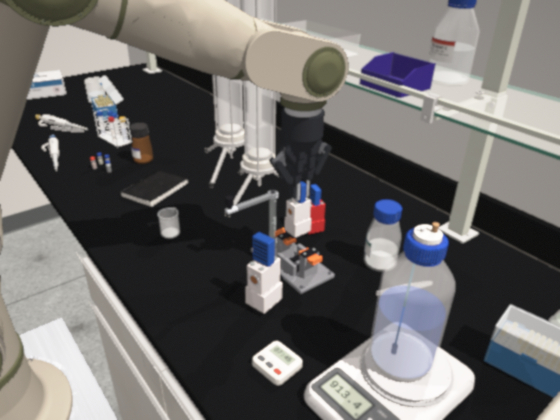

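Run:
```python
from h import *
crop('s11',275,190,335,250,12,'s11f')
O=np.array([590.4,10.7,0])
for x,y,z in [(-20,-17,96),(-20,17,96),(20,-17,96),(-20,-7,86),(20,-7,86),(-20,-13,166),(20,-13,166),(-20,13,166)]: print((x,y,z),(proj('s11',O+[x,y,z])-[275,190])*12+5.5)
```

```text
(-20, -17, 96) [248.444 580.805]
(-20, 17, 96) [119.324 486.859]
(20, -17, 96) [434.041 498.949]
(-20, -7, 86) [208.079 602.477]
(20, -7, 86) [392.249 521.172]
(-20, -13, 166) [246.722 204.329]
(20, -13, 166) [439.105 127.612]
(-20, 13, 166) [143.848 136.482]
```

View pics/s11f.png

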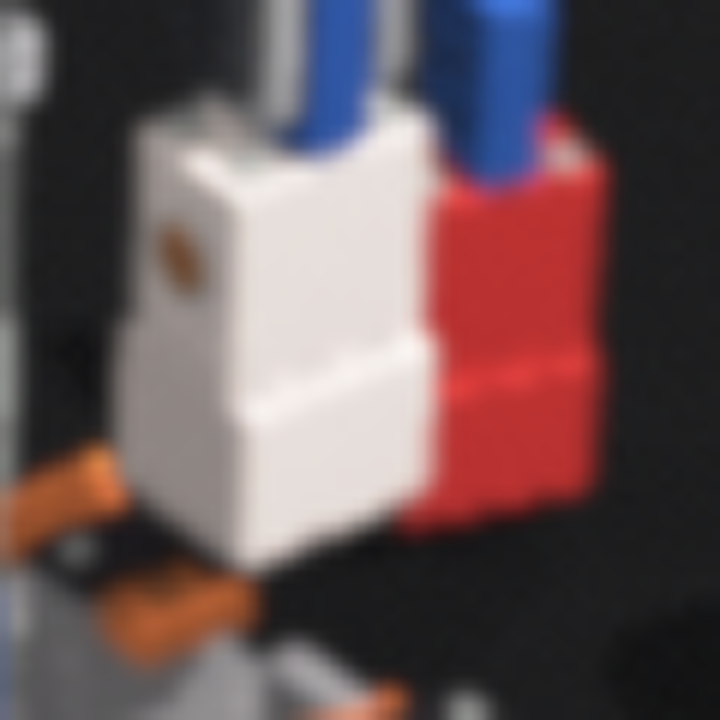

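The wide part's lower corner is at crop (240,575), predicted (248,581). The body's top corner is at (240,205), predicted (247,204). So the cartridge is upright with its foot at about z 86. Timer, beaker and bottle haven't moved. I'll hand in.

```bash
python3 -c "
from rig import job
print(job.finish_job())"
```

```text
the job is handed in; nothing more can be done
None
```

I handed the job in at about 14.5 s. The cartridge is out of the dock and held upright and still over it.

- **Bar:** I swung it by its knob to about square. The knob top was at scene pixel (230,197.5), against (229,197) predicted for a square bar.
- **Catches:** I gripped the small white cartridge by its fin and rocked it +14 mm and −15 mm at the fin. Both orange catches were visibly pushed back and stayed back. I regripped it upright before lifting.
- **Lift:** It came free with only its weight, about 3 N, on the wrist. The foot is at about z 86–87 mm, roughly 2 cm above the catch housings. Its corners are within about 1 pixel (roughly 2 mm) of the model of an upright cartridge.
- **Bystanders:** The timer, beaker and bottle stood where they were in the last scene picture.

**Unconfirmed:** The keel can't be seen against the dark background, so the foot height comes from the lift distance and the edges of the body. An early overlay suggested the fin's lower edge was about 5 mm off. The closer final crop didn't show this on the body, but the fin's lower edge itself was not rechecked.

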